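Index the wire guide arm one hole towards the red bin

ROBOT

A 6-joint arm with a two-finger parallel gripper is mounted at the origin on a cart in front of the work surface, level with it; the furniture and walls round the work are solid. World frame = base frame: x ahead of the robot, y to its left, z up, the work surface at z = 0. Lengths are in m, angles in rad, forces in N, time in s.
With the tool pointing down it reaches from about 0.3 to 1 m from the base axis. Payload 5.1 kg.
Tool frame: the origin (TCP) lies at the very end of the fingers, on their centre line; the grasp point (between the pads) lies 19 mm behind it; z points along the fingers, y is the line along which they close (so a half turn about z gives the same grasp; the last joint's range is limited). The gripper opens to 95 mm and grips with 3 to 60 N. Pads are 20 mm wide; open, the fingers measure 119 mm over their backs; the gripper's body (75 mm by 180 mm) begins 59 mm behind the grasp point.
Start: joints at [1.046, 0.124, 1.65, -0, 1.367, -0.083], TCP at [0.278, 0.588, 0.215] pointing down, gripper open.
Joint ranges: [-2.61, 2.61], [-1.02, 2.33], [0.03, 2.71], [-1.35, 4.49], [0.32, 2.68], [-2.91, 2.91]. Speed limits (rad/s): [2.57, 2.57, 3.14, 3.14, 3.14, 3.14].

INTERFACE

Orientations are given as a 3x3 rotation matrix whose columns are the frame's x, y, z axes.
In Python, from station import state, camera, get_calibration, close_job gives the robot as it stands.
- The arm moves only by the tool play_rows, never from a script. Its argument "motion" is a list of rows, each a list of 7 numbers: the closure, from -1 (fully open) to 1 (shut), then the shift along the world's x, y, z in cm, then the turn, a rotation vector about the world's x, y, z in degrees. A call has 1 to 12 rows; each row is the pose to reach, as a shift and turn from the pose commanded when the call began; what a row does not reach only later rows make up. A row lasts 1/8 s, in which the tool goes at most 62.5 mm and 10.7 degrees, less where a joint would pass 70% of its speed; a pose out of reach is approached as far as the arm can. A call with a gripper value outside its range is refused whole. The fingers move at their own pace and stop on an object; "grip_force" is the grip in N (left out, the last holds). Time passes only in rows, so rows that repeat a pose let the fingers close. It gives the time, the measured TCP pose, the force, the opening and the grip force at its end, in the units of the state.
- state(): the state, without advancing time (a new reading comes with each control period).
- camera(name): name is "side" or "top" or "wrist"; returns the picture (420x560x3 uint8, red, green, blue); there is no depth.
- get_calibration(name): a dict with "mtx" (3x3 intrinsics, pixels), "cam_to_world" (4x4, takes a point from camera to world coordinates). Camera axes: x right, y down, z forward; pixel columns grow to the right and rows downward; lengths in m; the calibration is good to about 2 mm. The wrist camera is an equidistant fisheye: a pixel r from the principal point sees the ray r / f radians off the axis. A picture is of the moment at which its call begins: read the wrist's pose just before it. get_calibration takes no time and is no camera call; for the wrist camera it gives the pose at the moment of the call.
- close_job(): hands the job in; it is judged then, once.
The state is a dict: "time": time; "joint_positions": joint angles; "qvel": joint speeds; "joint_torque": joint torques, N m; "ee_pos": TCP position; "tool_rot": TCP orientation; "wrist_force": force on the tool from outside, world axes, zero at the start; "moment": the same for the moment, N m; "opening": finger opening in m; "finger_force": force on a finger pad.
Only numpy, scipy, OpenCV 4.12 (cv2) and the standard library are available. Lean on these libraries where they do the work, as an engineer would, in place of code of your own. Each camera call takes 0.05 s, during which the arm holds its last target. There are 200 camera calls.

TASK

The next batch of cut wires goes to the red bin: reset the blue wire guide arm. Hook your fingertips under its red pull ring (do not clamp it hard), gently raise the spring pin out of its hole, swing the arm exactly one hole over to the side where the red bin stands (never the other way, nor on towards the hole after), and let the pin spring fully down into that hole, then take the fingers out of the ring and away. Leave both bins and the other loose things where they are.

Things in the scene. Friction and masses are not known exactly. Their poses are not given: they have to be found in the camera images.
- index_base: Grey block fixed to the bench, 120 x 142 x 22 mm; origin: centre of its underside. -x is its front (robot's side), +y its left seen from the robot; its yaw varies. In its top are five brass-bushed black holes on an arc of radius 85 mm about the pivot, 20 degrees (0.349 rad, 30 mm) apart; the middle one lies straight in front (-x) of the pivot.
- pivot (a point): Point on the vertical axis about which the blue guide arm swings, 42 mm behind (+x of) the block's centre, 95 mm above the bench. An orange roller (37 mm across, its top 50 mm above the bench) sits on this axis.
- guide_arm (a joint): Angle of the blue arm (30 mm wide, reaching 127 mm forward of the pivot, top 35 mm above the bench). 0 = middle hole, where it starts; +0.349 = next hole towards the block's +y side, -0.349 = next towards -y; more holes at +-0.698. Pin up: it swings against slight friction and stays where left. Pin down: locked, with 0.02 rad of play.
- index_pin (a joint): Lift of the spring pin in m: 0 = down, 10 mm deep in the hole; clear of it from 0.010 up; stop at 0.026 (0.014 to 0.020 is a good lift). A spring draws it down with about 3 N at 0, 7 N at the stop. It slides straight up and down, 85 mm from the pivot. Released between holes it rides on the block and snaps into the next hole it meets.
- pull_ring: Red round ring on the pin, 56 mm inside, wire 6 mm thick. Origin: ring centre, 95 mm above the bench (pin down), 69.5 mm from the pivot axis. x: normal of the ring's plane, to the pivot and 30 degrees down; z: in its plane to its top, leaning 30 degrees to the pivot. Fingers enter from the front, sloping down to the pivot, under its top. Below it: 23 mm bush and black collar, up to 67 mm above the bench.
- ring_top (a point): Centre of the wire at the highest point of the ring, 122 mm above the bench with the pin down; the fingers pull up on the inside of the ring here. More than 25 N on the ring, pulling or clamping, is too much.
- red_bin: Loose red open parts bin, 58 x 78 x 38 mm high, some way to the block's +y (left) or -y (right) side; the side varies and tells which way to swing. Origin: centre of its underside.
- yellow_bin: Loose yellow open parts bin, 58 x 78 x 38 mm high, on the block's other side. Origin: centre of its underside. Bystander.
- reel: Loose black reel lying flat, 62 mm across, 24 mm high. Origin: centre of its underside. Bystander.
- cutters: Loose side cutters with red handles, 50 x 118 x 14 mm, far to the right. Origin: centre of the underside. Bystander.
- screwdriver: Loose blue screwdriver, 18 x 125 x 18 mm, far to the right. Origin: centre of the underside. Bystander.

How it is judged:
On the way:
1. the pin is raised clear of its hole (value of joint index_pin above 0.0098 m), for 0.1 s.
At the end, for the whole second after the job is handed in: The guide arm stands, at rest, within 0.05 rad of the first hole on the red bin's side (guide_arm = +0.349 if the red bin is at the block's +y side, -0.349 if at its -y side), and the pin is down in it to within 2 mm (((y of red_bin in the frame of index_base above 0 m and value of joint guide_arm between 0.299 and 0.399 rad) or (y of red_bin in the frame of index_base below 0 m and value of joint guide_arm between -0.399 and -0.299 rad)) and value of joint index_pin below 0.002 m and velocity of joint guide_arm between -0.05 and 0.05 rad/s); the robot touches nothing.
It fails at once if the arm is swung more than half a hole the wrong way, or more than half a hole beyond its hole ((y of red_bin in the frame of index_base above 0 m and value of joint guide_arm below -0.175 rad) or (y of red_bin in the frame of index_base below 0 m and value of joint guide_arm above 0.175 rad) or value of joint guide_arm above 0.524 rad or value of joint guide_arm below -0.524 rad).
It fails at once if the ring is clamped or wrenched with more than 25 N (contact force between the fingers and pull_ring above 25 N).
It fails at once if a bin or another loose thing is moved by more than 20 mm or lifted (distance of any of red_bin, yellow_bin, reel, cutters, screwdriver from where it was at the start of the episode above 0.02 m).
It also fails if it takes over 51 s, if anything falls off the work surface, if the arm or the gripper's body presses on something with over 40 N, if the wrist force passes 120 N, or if a joint passes its speed limit or range.

## Working session

There is one attempt and no reset: what is moved stays moved. The work goes in short steps, Python scripts to look and compute and a tool call to move; the robot and the scene stay as the last step left them, time stands still between calls to the robot, and variables do not carry over. Pictures are saved under pics/ and viewed, at most 10 in all, crops included, and the job is handed in when it is done.

Besides the shell and the picture viewer there is one more tool, called after "Call:" as name(argument=value, ...) on one line, values as JSON. play_rows: Moves the arm, as the interface text tells. Its arguments: {"type":"object","properties":{"motion":{"type":"array","items":{"type":"array","items":{"type":"number"}}},"grip_force":{"type":"number"}},"required":["motion"]}

```bash
mkdir -p pics
python3 - <<'E'
from station import *
import cv2,numpy as np
ims=[]
for n in("side","top"):
    im=camera(n);cv2.imwrite(f"pics/{n}0.png",im[:,:,::-1])
    c=get_calibration(n);print(n,np.round(c["mtx"],1).tolist(),np.round(c["cam_to_world"],3).tolist())
s=state();print(s["time"],s["ee_pos"],s["tool_rot"],s["opening"])
E
```

```text
side [[513.7, 0.0, 274.1], [0.0, 513.7, 207.1], [0.0, 0.0, 1.0]] [[-0.998, -0.013, 0.057, 0.459], [-0.058, 0.382, -0.923, 1.527], [-0.01, -0.924, -0.382, 0.707], [0.0, 0.0, 0.0, 1.0]]
top [[409.3, 0.0, 281.4], [0.0, 409.3, 210.3], [0.0, 0.0, 1.0]] [[0.015, -0.992, 0.129, 0.42], [-1.0, -0.017, -0.016, 0.1], [0.018, -0.128, -0.992, 1.177], [0.0, 0.0, 0.0, 1.0]]
0.1 [0.27764923 0.58707348 0.21352303] [[-9.03993409e-01  4.27545420e-01 -9.11380413e-04]
 [ 4.27546373e-01  9.03991934e-01 -1.63793257e-03]
 [ 1.23589973e-04 -1.87033764e-03 -9.99998243e-01]] 0.09535504648747967
```

View pics/top0.png

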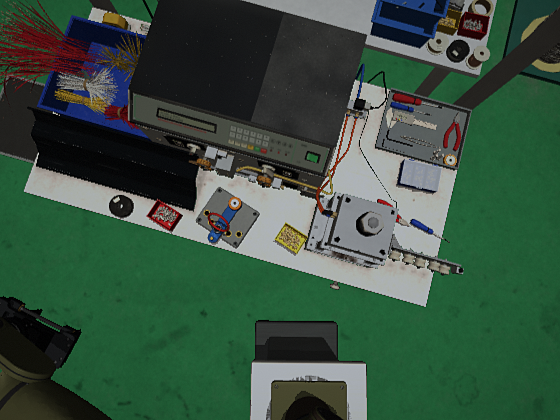

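View pics/side0.png

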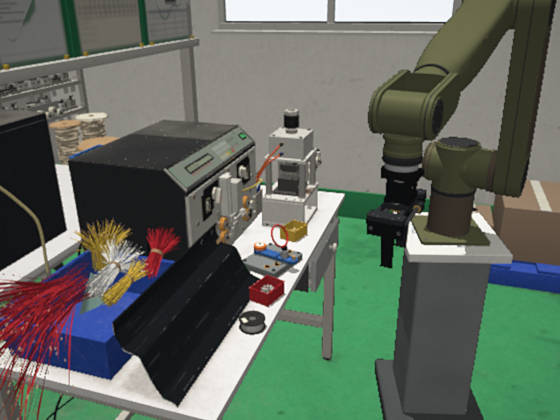

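The top view shows the block at about (227,217), with the red bin to its left (+y) at (164,214) and the yellow bin to its right at (291,237). The orange roller is at about (235,203) and the ring at about (218,225). The side view shows the ring at about (280,236).

```bash
cat > h.py <<'E'
import cv2,numpy as np
from station import *
def ray(n,u,v):
    c=get_calibration(n);K=c["mtx"];T=c["cam_to_world"]
    d=T[:3,:3]@np.linalg.inv(K)@[u,v,1];return T[:3,3],d/np.linalg.norm(d)
def onz(n,u,v,z):
    o,d=ray(n,u,v);return o+d*(z-o[2])/d[2]
def proj(n,p):
    c=get_calibration(n);T=np.linalg.inv(c["cam_to_world"]);q=c["mtx"]@(T[:3,:3]@p+T[:3,3]);return q[:2]/q[2]
def comps(im,lo,hi,box,amin=15):
    h=cv2.cvtColor(im,cv2.COLOR_RGB2HSV);m=cv2.inRange(h,lo,hi)
    x0,y0,x1,y1=box;k=np.zeros_like(m);k[y0:y1,x0:x1]=m[y0:y1,x0:x1]
    n,l,s,c=cv2.connectedComponentsWithStats(k)
    return [(s[i].tolist(),c[i].round(1).tolist()) for i in range(1,n) if s[i][4]>=amin],k
E
python3 - <<'E'
from h import *
t=cv2.imread("pics/top0.png")[:,:,::-1].copy();s=cv2.imread("pics/side0.png")[:,:,::-1].copy()
B=(195,180,260,255)
for nm,lo,hi in(("or",(8,130,120),(18,255,255)),("blue",(100,120,60),(120,255,255)),("redL",(0,150,60),(5,255,255)),("redH",(172,150,60),(180,255,255))):
    print(nm,comps(t,lo,hi,B)[0],comps(s,lo,hi,(240,215,305,275))[0])
a=cv2.resize(t[180:255,185:270],None,fx=5,fy=5,interpolation=2);b=cv2.resize(s[215:275,240:310],None,fx=5,fy=5,interpolation=2)
o=np.zeros((375,775,3),np.uint8);o[:375,:425]=a;o[:300,425:775]=b
cv2.imwrite("pics/crop0.png",o[:,:,::-1])
E
```

```text
or [([228, 197, 13, 13, 68], [234.5, 203.0])] [([282, 226, 7, 15, 17], [286.2, 232.2]), ([254, 244, 12, 6, 45], [259.6, 247.0])]
blue [([222, 205, 15, 18, 126], [228.4, 213.6]), ([215, 218, 12, 11, 50], [220.9, 223.0]), ([208, 229, 14, 14, 95], [213.4, 235.8])] [([255, 249, 43, 16, 217], [276.5, 255.9])]
redL [([208, 213, 21, 19, 95], [218.1, 222.0])] [([271, 225, 17, 16, 34], [280.3, 230.4])]
redH [] []
```

View pics/crop0.png

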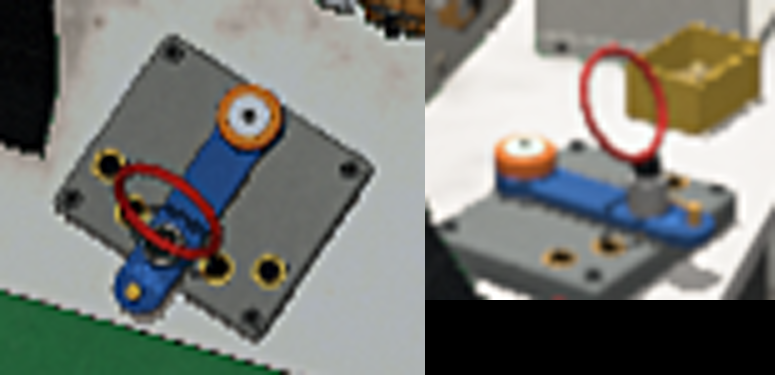

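The crop shows the blue arm pointing to the lower left from the roller at (235,203.5). Its tip stud is at (211.6,238.2). The ring is upright and leaning, and its top in the side view is at (277.6,224.4). The free holes on the red bin's side are to the upper left.

Run:
```python
from h import *
t=cv2.imread("pics/top0.png")[:,:,::-1].copy();s=cv2.imread("pics/side0.png")[:,:,::-1].copy()
P=onz("top",235,203.4,.05);tip=onz("top",211.6,238.2,.042);Ps=onz("side",260,245.5,.05)
print("pivot",P,Ps,"tip",tip,np.linalg.norm((tip-P)[:2]))
h=[(207,212.7),(211.5,221.5),(228.3,233.3),(238.7,234.2)]
H=[onz("top",u,v,.022) for u,v in h]
for q in H: d=q-P;print("hole",q.round(3),np.linalg.norm(d[:2]).round(4),np.degrees(np.arctan2(d[1],d[0])).round(1))
f=(tip-P)[:2];print("tip ang",np.degrees(np.arctan2(f[1],f[0])))
# ring: ellipse centre in both views -> triangulate
cs={}
for n,im,B in(("top",t,(200,205,235,240)),("side",s,(262,218,296,255))):
    k=comps(im,(0,120,60),(7,255,255),B)[1];k|=comps(im,(174,120,60),(180,255,255),B)[1]
    pts=cv2.findNonZero(k);r=cv2.boundingRect(pts);e=cv2.fitEllipse(cv2.convexHull(pts));print(n,r,e);cs[n]=e[0]
(o1,d1),(o2,d2)=ray("top",*cs["top"]),ray("side",*cs["side"])
A=np.c_[d1,-d2];l=np.linalg.lstsq(A,o2-o1,rcond=None)[0];p,q=o1+d1*l[0],o2+d2*l[1];c=(p+q)/2
print("ring c",c,"gap",np.linalg.norm(p-q),"dist",np.linalg.norm((c-P)[:2]),np.degrees(np.arctan2(*(c-P)[1::-1])))
print("bins",onz("top",164,214,.03),onz("top",291,237,.03), "reel",onz("top",121,206,.02))
```

```text
pivot [0.58313823 0.21038081 0.05      ] [0.58102923 0.22622901 0.05      ] tip [0.48603574 0.27278206 0.042     ] 0.11542447354716262
hole [0.559 0.291 0.022] 0.0846 106.5
hole [0.534 0.278 0.022] 0.0833 125.9
hole [0.502 0.229 0.022] 0.0836 166.8
hole [0.5   0.2   0.022] 0.0841 -173.0
tip ang 147.27386743084108
top (208, 213, 21, 19) ((218.0045166015625, 221.714111328125), (13.447792053222656, 24.69742774963379), 129.1314239501953)
side (271, 224, 17, 24) ((279.2882080078125, 235.4639892578125), (15.49837875366211, 23.91731071472168), 159.43704223632812)
ring c [0.52587734 0.24956012 0.09381038] gap 0.0021300931405516784 dist 0.06938175570633927 145.6191032129857
bins [0.55242386 0.41031374 0.03      ] [0.49371194 0.05289773 0.03      ] reel [0.57427945 0.53537489 0.02      ]
```

Run:
```python
from h import *
t=cv2.imread("pics/top0.png");s=cv2.imread("pics/side0.png")
a=cv2.resize(t[120:240,100:230],None,fx=3,fy=3,interpolation=2);b=cv2.resize(s[210:340,150:280],None,fx=3,fy=3,interpolation=2)
o=np.zeros((390,780,3),np.uint8);o[:360,:390]=a;o[:390,390:]=b
o=np.clip((o/255.)**.5*255,0,255).astype(np.uint8)
cv2.imwrite("pics/crop1.png",o)
```

```text
(no output)
```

View pics/crop1.png

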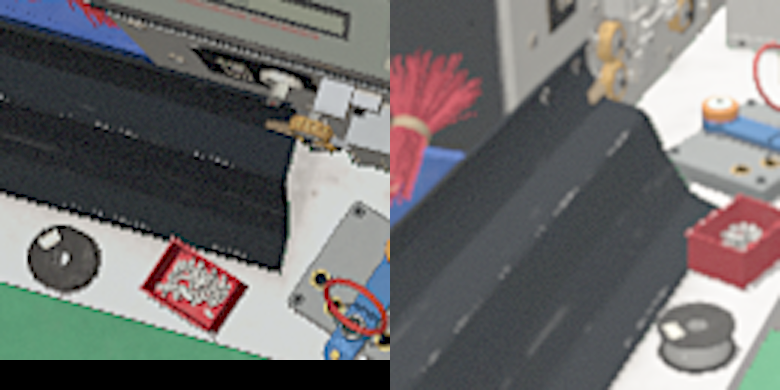

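The crop shows the black guard sloping up away from the robot. Its front corner is at top (193.3,210) / side (256.7,281.7), and its ridge corner at about top (196.7,174) / side (233.3,246).

Run:
```python
from h import *
def tri(a,b):
    (o1,d1),(o2,d2)=ray("top",*a),ray("side",*b)
    l=np.linalg.lstsq(np.c_[d1,-d2],o2-o1,rcond=None)[0];p,q=o1+d1*l[0],o2+d2*l[1];return (p+q)/2,np.linalg.norm(p-q)
print(tri((193.3,210),(256.7,281.7)))
for v in (165,170,175,180):print(v,tri((196.7,v),(233.3,246)))
# tool poses
P=np.array([.583,.211,0])
for yaw in(146.7,136.7):
    y=np.radians(yaw);u=np.array([np.cos(y),np.sin(y),0]);Z=np.array([0,0,1.])
    a=-u*np.cos(np.pi/6)-Z/2;rz=-u/2+Z*np.cos(np.pi/6)
    # tool x options
    s=state()["tool_rot"]
    from scipy.spatial.transform import Rotation as R
    for sg in(1,-1):
        for nm,x in(("yhor",sg*rz),("yvert",sg*np.cross(a,rz))):
            M=np.c_[x,np.cross(a,x),a];rv=R.from_matrix(M@s.T).as_rotvec(degrees=True);print(yaw,nm,sg,rv.round(1),np.linalg.norm(rv).round(1))
```

```text
(array([ 0.57569115,  0.33596165, -0.00385636]), np.float64(0.012347924968999177))
165 (array([0.66153297, 0.31093237, 0.093839  ]), np.float64(0.035003932321253435))
170 (array([0.65502597, 0.31111907, 0.0922882 ]), np.float64(0.021642699363517412))
175 (array([0.64845786, 0.31131869, 0.09092259]), np.float64(0.008250945466922998))
180 (array([0.64183439, 0.3115311 , 0.08974449]), np.float64(0.005165236083738358))
146.7 yhor 1 [-75.5  42.5 149.8] 173.0
146.7 yvert 1 [-62.5 -17.6  73.9] 98.3
146.7 yhor -1 [-29.3 -52.4  -7.2] 60.5
146.7 yvert -1 [ 18.2 -64.9 -87.9] 110.8
136.7 yhor 1 [-68.4  46.9 141.9] 164.4
136.7 yvert 1 [-62.6 -11.8  65. ] 91.0
136.7 yhor -1 [-33.9 -49.8 -16.3] 62.4
136.7 yvert -1 [ 12.8 -67.9 -96.7] 118.8
```

Call:
play_rows(motion=[[0.8,2,-3,3,-5,-9,-1],[0.8,4,-6,3,-10,-18,-2.4],[0.8,6,-10,3,-15,-26,-3.6],[0.8,8,-14,2,-20,-35,-5],[0.8,11,-19,1,-25,-44,-6],[0.8,14,-24,0,-29.3,-52.4,-7.2],[0.8,16.4,-28.2,-1,-29.3,-52.4,-7.2],[0.8,16.4,-28.2,-3,-29.3,-52.4,-7.2],[0.8,16.4,-28.2,-3,-29.3,-52.4,-7.2],[0.8,16.4,-28.2,-3,-29.3,-52.4,-7.2]], grip_force=15)

```text
time: 1.35
ee_pos: [0.442, 0.3068, 0.1853]
tool_rot: [[-0.418, 0.547, 0.726], [0.275, 0.837, -0.473], [-0.866, 0.002, -0.5]]
wrist_force: [-0.1, 0.8, -0.8]
opening: 0.01
finger_force: 0.0
```

Call:
play_rows(motion=[[0.8,1.5,-1,-2.5,0,0,0],[0.8,3,-2,-4,0,0,0],[0.8,4.3,-3.1,-5.3,0,0,0],[0.8,4.3,-3.1,-5.3,0,0,0],[0.8,4.3,-3.1,-5.3,0,0,0]])

```text
time: 1.98
ee_pos: [0.4851, 0.2752, 0.1324]
tool_rot: [[-0.417, 0.548, 0.725], [0.275, 0.837, -0.473], [-0.866, 0.002, -0.5]]
wrist_force: [-0.2, 0.6, -0.0]
opening: 0.0098
finger_force: 0.0
```

Run:
```python
from h import *
s=state();print(s["time"],s["ee_pos"].round(4),s["joint_positions"].round(2),s["wrist_force"].round(2))
w=camera("wrist");sd=camera("side");
o=np.zeros((420,800,3),np.uint8);o[:,:400]=w[:,80:480];c=cv2.resize(sd[205:280,230:310],(400,375),interpolation=2);o[:375,400:]=c
cv2.imwrite("pics/w1.png",o[:,:,::-1])
```

```text
1.975 [0.4851 0.2752 0.1324] [ 0.88  0.05  2.15 -1.19  1.19  0.53] [-0.17  0.61 -0.02]
```

View pics/w1.png

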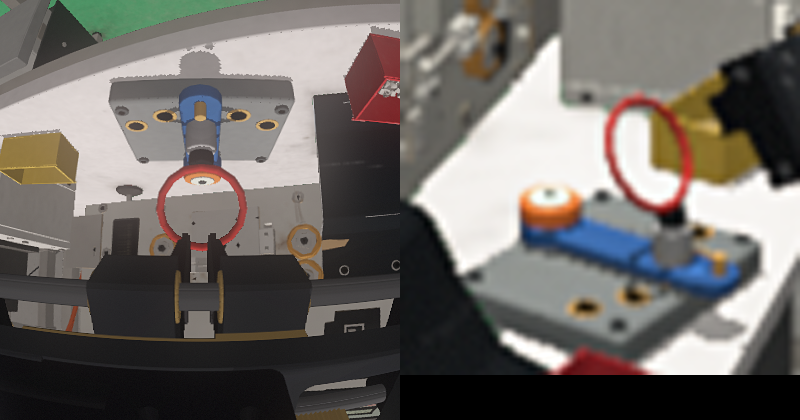

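The wrist view is upside down, so the ring's top is towards the fingers. It shows the ring at about (203,208), with the fingertips at (200,240) lined up in front of it. The ring is clear to enter.

Call:
play_rows(motion=[[0.8,1.1,-0.7,-0.8,0,0,0],[0.8,2.2,-1.4,-1.5,0,0,0],[0.8,3.3,-2.1,-2.3,0,0,0],[0.8,4.4,-2.8,-3.0,0,0,0],[0.8,5.1,-3.3,-3.5,0,0,0],[0.8,5.7,-3.7,-3.9,0,0,0],[0.8,5.7,-3.7,-3.9,0,0,0]])

```text
time: 2.95
ee_pos: [0.5421, 0.2371, 0.0923]
tool_rot: [[-0.418, 0.548, 0.724], [0.275, 0.836, -0.475], [-0.866, 0.0, -0.5]]
wrist_force: [-0.5, 0.3, 0.8]
opening: 0.0093
finger_force: 0.0
```

Run:
```python
from h import *
s=state();print(s["time"],s["ee_pos"].round(4),s["joint_positions"].round(2),s["wrist_force"].round(2))
w=camera("wrist");sd=camera("side");
o=np.zeros((420,800,3),np.uint8);o[:,:400]=w[:,80:480];c=cv2.resize(sd[205:280,230:310],(400,375),interpolation=2);o[:375,400:]=c
cv2.imwrite("pics/w2.png",o[:,:,::-1])
```

```text
2.95 [0.5421 0.2371 0.0923] [ 0.74  0.14  2.15 -1.29  1.06  0.57] [-0.47  0.31  0.77]
```

View pics/w2.png

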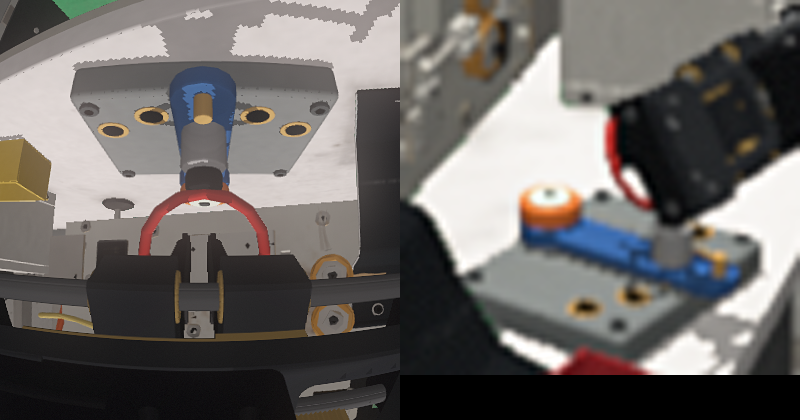

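The fingers are through the ring and no contact shows yet.

Call:
play_rows(motion=[[0.8,0,0,0.3,0,0,0],[0.8,0,0,0.6,0,0,0],[0.8,0,0,0.9,0,0,0],[0.8,0,0,1.2,0,0,0],[0.8,0,0,1.2,0,0,0]])

```text
time: 3.68
ee_pos: [0.5417, 0.2376, 0.1044]
tool_rot: [[-0.418, 0.548, 0.724], [0.275, 0.837, -0.474], [-0.866, 0.001, -0.501]]
wrist_force: [1.5, 0.7, -4.8]
opening: 0.0096
finger_force: 1.6
```

Call:
play_rows(motion=[[0.8,0,0,0.2,0,0,0],[0.8,0,0,0.4,0,0,0],[0.8,0,0,0.4,0,0,0]])

```text
time: 4.05
ee_pos: [0.5418, 0.2375, 0.1085]
tool_rot: [[-0.418, 0.548, 0.725], [0.275, 0.837, -0.474], [-0.866, 0.001, -0.5]]
wrist_force: [-0.6, -0.3, -3.9]
opening: 0.0097
finger_force: 1.9
```

Run:
```python
from h import *
s=state();print(s["time"],s["ee_pos"].round(4),s["joint_positions"].round(2),s["wrist_force"].round(2))
w=camera("wrist");sd=camera("side");
k=comps(w,(0,130,60),(7,255,255),(200,150,380,260))[0];print(k)
p=cv2.imread("pics/w2.png")[:,:,::-1].copy();print(comps(p,(0,130,60),(7,255,255),(120,150,300,260))[0])
o=np.zeros((420,800,3),np.uint8);o[:,:400]=w[:,80:480];c=cv2.resize(sd[205:280,230:310],(400,375),interpolation=2);o[:375,400:]=c
cv2.imwrite("pics/w3.png",o[:,:,::-1])
```

```text
4.05 [0.5418 0.2375 0.1085] [ 0.74  0.1   2.15 -1.28  1.07  0.54] [-0.6  -0.26 -3.89]
[([217, 179, 131, 77, 1753], [284.2, 214.8])]
[([139, 192, 131, 64, 1442], [206.8, 221.4])]
```

View pics/w3.png

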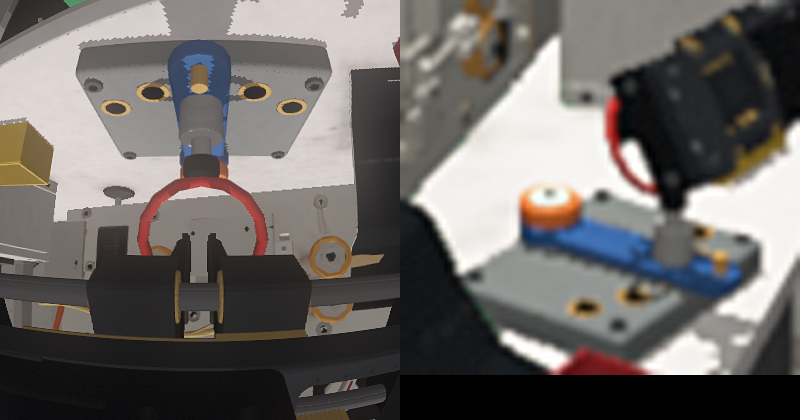

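```bash
cat >> h.py <<'E'
def wray(u,v,c=None):
    c=c or get_calibration("wrist");K=c["mtx"];T=c["cam_to_world"]
    x=(u-K[0,2])/K[0,0];y=(v-K[1,2])/K[1,1];r=np.hypot(x,y)
    d=np.array([x/r*np.sin(r),y/r*np.sin(r),np.cos(r)]);return T[:3,3],T[:3,:3]@d
E
python3 - <<'E'
from h import *
c=get_calibration("wrist");c["cam_to_world"]=np.array(c["cam_to_world"]);P=np.array([.583,.211])
y=np.radians(146.7);u=np.array([np.cos(y),np.sin(y)]);n=np.array([-u[1],u[0]])
def z(c,px,py):
    o,d=wray(px,py,c);t=(P+u*.085-o[:2])@u/(d[:2]@u);p=o+d*t;return p,(p[:2]-P)@n
print("now edge",z(c,282,180))
b=dict(c);T=c["cam_to_world"].copy();T[:3,3]+=np.array([.5421,.2371,.0923])-state()["ee_pos"];b["cam_to_world"]=T
print("before",z(b,284,192))
E
```

```text
now edge (array([0.51275694, 0.25888568, 0.07732447]), np.float64(-0.0014581639750752837))
before (array([0.5131675, 0.2595107, 0.0673877]), np.float64(-0.0022059574914772757))
```

The wrist view shows the collar raised off the bush by about 10 mm. I'll lift about 6 mm more, then start the swing.

Call:
play_rows(motion=[[0.8,0,0,0.2,0,0,0],[0.8,0,0,0.4,0,0,0],[0.8,0,0,0.6,0,0,0],[0.8,0,0,0.6,0,0,0],[0.8,0.14,0.19,0.6,0,0,0],[0.8,0.28,0.38,0.6,0,0,0],[0.8,0.43,0.56,0.6,0,0,0],[0.8,0.58,0.74,0.6,0,0,0],[0.8,0.58,0.74,0.6,0,0,0]])

```text
time: 5.28
ee_pos: [0.5471, 0.2455, 0.1138]
tool_rot: [[-0.419, 0.547, 0.724], [0.275, 0.837, -0.473], [-0.865, 0.001, -0.502]]
wrist_force: [-6.6, 3.8, -4.7]
opening: 0.0094
finger_force: 4.0
```

Run:
```python
from h import *
s=state();print(s["time"],s["ee_pos"].round(4),s["joint_positions"].round(2),s["wrist_force"].round(2))
w=camera("wrist");t=camera("top")
c=get_calibration("wrist");print(c["mtx"])
h=comps(w,(100,120,40),(122,255,255),(200,0,400,200),30)[0];print("blue",h)
print("stud",comps(w,(12,80,80),(28,255,255),(230,20,380,140),10)[0])
o=np.zeros((420,800,3),np.uint8);o[:,:400]=w[:,80:480];o[:375,400:]=cv2.resize(t[180:255,190:270],(400,375),interpolation=2)
cv2.imwrite("pics/w4.png",o[:,:,::-1]);cv2.imwrite("pics/w4full.png",w[:,:,::-1])
```

```text
5.275 [0.5471 0.2455 0.1138] [ 0.75  0.11  2.12 -1.27  1.08  0.52] [-6.61  3.76 -4.69]
[[325.1922621    0.         278.58006872]
 [  0.         325.1922621  204.63757549]
 [  0.           0.           1.        ]]
blue [([264, 46, 32, 39, 596], [276.8, 62.8]), ([306, 61, 14, 30, 150], [312.9, 75.9]), ([256, 113, 18, 35, 118], [262.2, 128.9])]
stud [([283, 57, 17, 28, 421], [290.7, 70.3]), ([250, 71, 7, 15, 74], [253.3, 77.9]), ([312, 74, 22, 20, 161], [324.8, 83.4]), ([230, 81, 4, 11, 29], [230.9, 86.2]), ([341, 91, 30, 17, 229], [355.4, 98.3])]
```

View pics/w4.png

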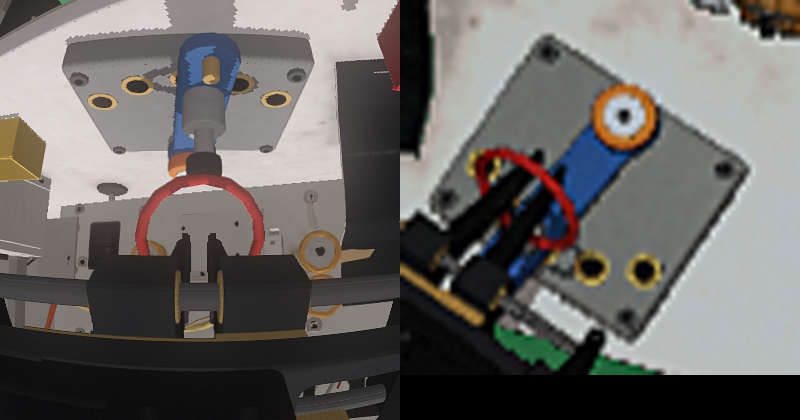

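The wrist and top views show the arm about half a hole over towards the red bin, with the pin up and the fingers still in the ring.

```bash
cat >> h.py <<'E'
def ang(w,box=(230,20,400,150)):
    P=np.array([.583,.211]);c=comps(w,(12,80,80),(28,255,255),box,60)[0]
    for st,_ in c:
        u,v=st[0]+st[2]/2,st[1]+st[3]/2
        o,d=wray(u,v);p=o+d*(.04-o[2])/d[2];q=p[:2]-P;print((round(u),round(v)),"r",np.linalg.norm(q).round(4),"arm",(146.7-np.degrees(np.arctan2(q[1],q[0]))).round(1))
    k=comps(w,(0,130,60),(7,255,255),(200,150,380,260))[0];print("ring",k)
E
python3 - <<'E'
from h import *
ang(cv2.imread("pics/w4full.png")[:,:,::-1].copy())
E
```

```text
(292, 71) r 0.1156 arm 7.6
(254, 78) r 0.1089 arm -1.3
(323, 84) r 0.1093 arm 16.4
(356, 100) r 0.1049 arm 28.4
ring [([215, 175, 130, 81, 1904], [281.2, 212.4])]
```

Call:
play_rows(motion=[[0.8,0.1,0.1,0,0,0,0],[0.8,0.2,0.2,0,0,0,0],[0.8,0.34,0.33,0,0,0,0],[0.8,0.34,0.33,0,0,0,0]])

```text
time: 5.88
ee_pos: [0.5502, 0.2493, 0.1135]
tool_rot: [[-0.42, 0.547, 0.724], [0.276, 0.837, -0.472], [-0.865, 0.001, -0.502]]
wrist_force: [-9.3, 4.6, -6.0]
opening: 0.0096
finger_force: 4.7
```

Run:
```python
from h import *
s=state();print(s["time"],s["ee_pos"].round(4),s["joint_positions"].round(2),s["wrist_force"].round(2))
ang(camera("wrist"))
```

```text
5.875 [0.5502 0.2493 0.1135] [ 0.75  0.12  2.11 -1.26  1.08  0.52] [-9.3   4.63 -6.  ]
(300, 72) r 0.1163 arm 12.0
(252, 78) r 0.1087 arm 0.9
(321, 86) r 0.1091 arm 18.6
(348, 98) r 0.1056 arm 28.6
ring [([216, 176, 128, 80, 2003], [281.4, 211.3])]
```

Call:
play_rows(motion=[[0.8,-0.05,0.12,0.05,0,0,0],[0.8,0.03,0.25,0.1,0,0,0],[0.8,0.13,0.36,0.1,0,0,0],[0.8,0.23,0.46,0.1,0,0,0],[0.8,0.23,0.46,0.1,0,0,0]])

```text
time: 6.55
ee_pos: [0.5531, 0.2539, 0.115]
tool_rot: [[-0.419, 0.547, 0.725], [0.275, 0.837, -0.472], [-0.865, 0.001, -0.502]]
wrist_force: [-6.1, 3.9, -5.1]
opening: 0.0094
finger_force: 4.0
```

Run:
```python
from h import *
s=state();print(s["time"],s["ee_pos"].round(4),s["joint_positions"].round(2),s["wrist_force"].round(2))
ang(camera("wrist"))
```

```text
6.55 [0.5531 0.2539 0.115 ] [ 0.75  0.13  2.1  -1.26  1.08  0.52] [-6.11  3.94 -5.11]
(311, 73) r 0.1167 arm 17.3
(248, 77) r 0.1083 arm 2.9
(340, 96) r 0.1057 arm 29.3
ring [([218, 176, 126, 80, 1971], [282.4, 212.0])]
```

Call:
play_rows(motion=[[0.8,0.06,0.08,0,0,0,0],[0.8,0.12,0.16,0,0,0,0],[0.8,0.12,0.16,0,0,0,0],[0.8,0.12,0.16,-0.3,0,0,0],[0.8,0.12,0.16,-0.5,0,0,0],[0.8,0.12,0.16,-0.5,0,0,0]])

```text
time: 7.35
ee_pos: [0.5546, 0.2555, 0.1104]
tool_rot: [[-0.419, 0.546, 0.725], [0.275, 0.838, -0.472], [-0.865, 0.002, -0.501]]
wrist_force: [-5.2, 3.9, -4.8]
opening: 0.01
finger_force: 3.4
```

Run:
```python
from h import *
s=state();print(s["time"],s["ee_pos"].round(4),s["joint_positions"].round(2),s["wrist_force"].round(2))
w=camera("wrist");ang(w);cv2.imwrite("pics/w5.png",w[:,:,::-1])
```

```text
7.35 [0.5546 0.2555 0.1104] [ 0.75  0.14  2.1  -1.27  1.08  0.53] [-5.25  3.85 -4.81]
(314, 82) r 0.1166 arm 19.3
(246, 83) r 0.1094 arm 3.4
(338, 102) r 0.1065 arm 29.3
ring [([219, 177, 124, 79, 1901], [282.5, 212.8])]
```

Call:
play_rows(motion=[[0.8,0,0,-0.3,0,0,0],[0.8,0,0,-0.6,0,0,0],[0.8,0,0,-0.9,0,0,0],[0.8,0,0,-0.9,0,0,0]])

```text
time: 7.9
ee_pos: [0.5553, 0.2562, 0.1022]
tool_rot: [[-0.418, 0.545, 0.727], [0.275, 0.838, -0.471], [-0.866, 0.003, -0.5]]
wrist_force: [-4.0, 4.5, -4.2]
opening: 0.0094
finger_force: 3.3
```

Run:
```python
from h import *
s=state();print(s["time"],s["ee_pos"].round(4),s["joint_positions"].round(2),s["wrist_force"].round(2))
w=camera("wrist");ang(w);t=camera("top")
o=np.zeros((420,800,3),np.uint8);o[:,:400]=w[:,80:480];o[:375,400:]=cv2.resize(t[180:255,190:270],(400,375),interpolation=2)
cv2.imwrite("pics/w6.png",o[:,:,::-1])
```

```text
7.9 [0.5553 0.2562 0.1022] [ 0.75  0.16  2.1  -1.28  1.07  0.55] [-3.95  4.45 -4.24]
(317, 96) r 0.1169 arm 20.0
(244, 95) r 0.1112 arm 3.9
(337, 113) r 0.1087 arm 28.3
ring [([219, 177, 123, 79, 1883], [282.1, 212.5])]
```

View pics/w6.png

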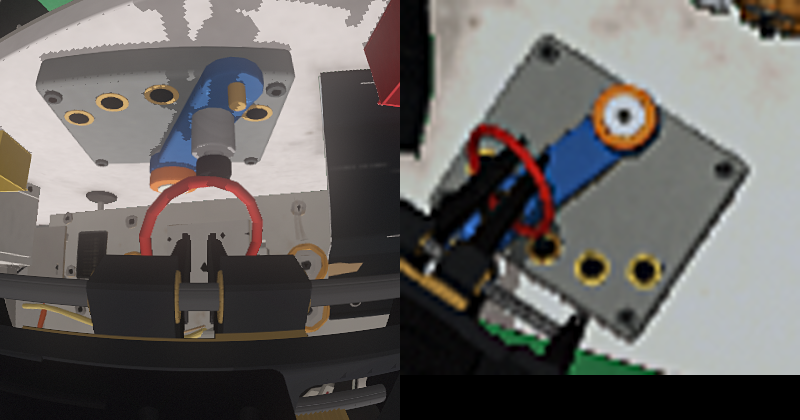

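The views show the collar nearly down on the bush. The middle hole is uncovered, and the arm stands one hole over on the red bin's side. I'll keep lowering.

Call:
play_rows(motion=[[0.8,0,0,-0.3,0,0,0],[0.8,0,0,-0.6,0,0,0],[0.8,0,0,-0.9,0,0,0],[0.8,0,0,-1.1,0,0,0],[0.8,0,0,-1.1,0,0,0]])

```text
time: 8.62
ee_pos: [0.5548, 0.2542, 0.0908]
tool_rot: [[-0.418, 0.548, 0.725], [0.274, 0.836, -0.474], [-0.866, 0.001, -0.5]]
wrist_force: [-0.0, -0.7, 0.1]
opening: 0.0094
finger_force: 0.0
```

The pin is seated and there is no force on the fingers. I'll withdraw along the finger axis.

Call:
play_rows(motion=[[0.8,-0.7,0.5,0.5,0,0,0],[0.8,-1.5,1.0,1.0,0,0,0],[0.8,-2.2,1.5,1.5,0,0,0],[0.8,-3.6,2.4,2.5,0,0,0],[0.8,-5.5,3.6,3.8,0,0,0],[0.8,-8,5.2,5.6,0,0,0],[0.8,-12,7.9,8.5,0,0,0],[0.8,-15,10,11,0,0,0],[0.8,-15,10,11,0,0,0],[0.8,-15,10,11,0,0,0]])

```text
time: 9.88
ee_pos: [0.4042, 0.3543, 0.2003]
tool_rot: [[-0.418, 0.547, 0.725], [0.274, 0.837, -0.474], [-0.866, 0.001, -0.5]]
wrist_force: [-0.1, -0.9, -0.4]
opening: 0.0096
finger_force: 0.0
```

Run:
```python
from h import *
s=state();print(s["time"],s["ee_pos"].round(4),s["wrist_force"].round(2))
w=camera("wrist");t=camera("top");sd=camera("side")
o=np.zeros((420,800,3),np.uint8);o[:300,:400]=cv2.resize(w,(400,300));o[:375,400:]=cv2.resize(t[180:255,190:270],(400,375),interpolation=2);o[300:,:400]=cv2.resize(sd[215:275,240:310],(140,120),interpolation=2)[:, :].repeat(1,0) if False else 0
sc=cv2.resize(sd[205:280,230:310],(128,120),interpolation=2);o[300:,:128]=sc
cv2.imwrite("pics/w7.png",o[:,:,::-1])
n,lo,hi=0,(0,120,60),(7,255,255)
ks=comps(sd,lo,hi,(255,215,300,258))[1]|comps(sd,(174,120,60),(180,255,255),(255,215,300,258))[1]
kt=comps(t,lo,hi,(195,195,240,240))[1]
e1=cv2.fitEllipse(cv2.convexHull(cv2.findNonZero(kt)));e2=cv2.fitEllipse(cv2.convexHull(cv2.findNonZero(ks)))
(o1,d1),(o2,d2)=ray("top",*e1[0]),ray("side",*e2[0])
l=np.linalg.lstsq(np.c_[d1,-d2],o2-o1,rcond=None)[0];p,q=o1+d1*l[0],o2+d2*l[1];c=(p+q)/2
print("ring",c,np.linalg.norm(p-q),np.degrees(np.arctan2(c[1]-.211,c[0]-.583)))
```

```text
9.875 [0.4042 0.3543 0.2003] [-0.11 -0.89 -0.41]
ring [0.5473156  0.26803304 0.08601782] 0.008038582190902194 122.03336776511304
```

View pics/w7.png

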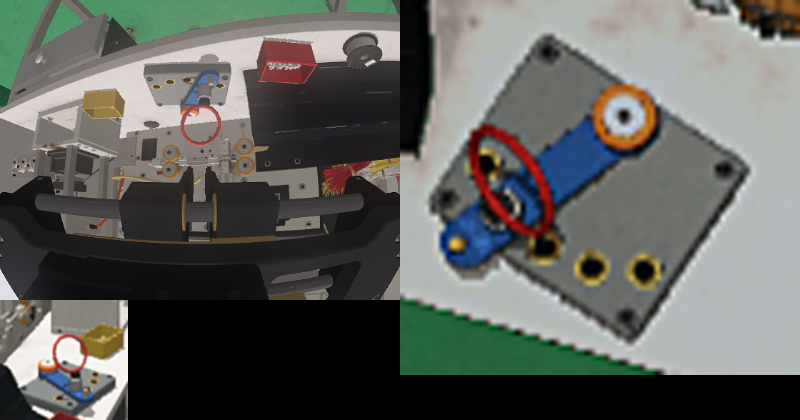

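The top view shows the arm on the first hole towards the red bin, the ring free and the fingers clear. The stud is at about (201.2,228.8). I'll check the angle and the pin height.

Run:
```python
from h import *
p=onz("top",201.2,228.8,.042);q=p-[.583,.211,0];print("arm",146.7-np.degrees(np.arctan2(q[1],q[0])),np.linalg.norm(q[:2]))
y=np.radians(126.7);u=np.array([np.cos(y),np.sin(y),0]);c=np.array([.583,.211,.095])+u*.0695
rz=-u/2+np.array([0,0,.866]);sd=camera("side")
ks=comps(sd,(0,120,60),(9,255,255),(255,215,300,250))
print(ks[0],"pred top wire outer",proj("side",c+rz*.034),"if 10mm up",proj("side",c+rz*.034+[0,0,.01]))
s=state();print(s["wrist_force"].round(2),s["time"])
```

```text
arm 18.7102179369992 0.116042646281793
[([263, 227, 22, 23, 92], [273.3, 238.3])] pred top wire outer [269.35059314 225.70206816] if 10mm up [269.30057037 222.35949946]
[0.66 0.26 0.17] 10.075
```

```bash
python3 -c "
from station import *
print(close_job())"
```

```text
the job is handed in; nothing more can be done
None
```

I swung the guide arm one hole over towards the red bin (about 19° measured, 20° nominal), saw the pin down in that hole in the camera views, backed the fingers clear, and handed the job in at about 10 s; no verdict came back.

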